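# Load a pump-element spring cap over a setting gauge and hold it home

### The job

Slide the setting gauge along the bench until its blade is fully in the window in the front of the steel block, foot against the block, and leave it standing there, so that the plunger above cannot drop past its set stroke. Then take the bayonet cap by its bar, lower its two ears through the slots in the top of the block, press it down against the spring and turn it about a quarter turn clockwise (seen from above) to its stop. Finish while still gripping the cap, turned to the stop and pressed fully down with its flange on the rim so that I can drop in the lock pin: do not let go (it would spring up), and leave the other parts on the bench where they are.

Things in the scene. Friction and masses are not known exactly. Their poses are not given: they have to be found in the camera images.
- element_block: Steel block fixed to the bench: upright round barrel, 60 mm diameter, rim 70 mm above the bench, on a dark base plate 14 mm high (x -36 to +50, y -58 to +58 mm). Origin on the barrel's axis at bench level, z up. Flat front face at x = -36 mm, 60 mm wide, 34 mm high, flush with the plate's front; it faces the robot at yaw 0.
- rim (a point): Centre of the block's open top, 70 mm above the bench, axes as the block. Bore 29 mm diameter, with two entry slots at +x and -x, each 12 mm wide, out to 22.5 mm from the axis, chamfered 1.5 mm. Below the 6 mm thick slotted ledge the cap's ears can turn only clockwise seen from above, 80 degrees from the slots to a hard stop. The loaded spring pushes up with 6 to 9 N.
- window (a point): Centre of the mouth of the gauge window in the block's flat front face (block x = -36 mm, y = 0, 21 mm above the bench), axes as the block. The window is 22 mm wide, from 16 to 26 mm above the bench; the blade enters along +x.
- setting_gauge: Loose gauge, about 250 g, on the bench: aluminium foot 44 (x) x 34 (y) x 24 mm high, origin at the centre of its underside, z up. A steel blade 16 mm wide, 4 mm thick, nose tapered, sticks out 50 mm from the foot's front (x = 22 to 72 mm) at z = 17 to 21 mm: window height. Foot against the block's front face: gauge origin at block x = -58 mm, y = 0, same yaw.
- gauge_grip (a point): Grip point on the gauge's upright dark grip, 48 mm above the foot's underside, at x = -4 mm of the gauge; axes as the gauge. The grip is 26 mm in x, 14 mm in y (pinch it across y), from 24 to 68 mm above the foot's underside.
- gauge_tip (a point): End of the gauge's blade: x = +72 mm, y = 0, z = 19 mm in the gauge's frame. With the gauge fully in it lies at x = +14 mm, y = 0 in the block's frame.
- spring_cap: Loose steel bayonet cap, about 220 g, standing on its stem. Origin at the centre of the stem's underside, z up. Stem 26 mm diameter, 14 mm long; two like ears at its lower end along +x and -x, out to 20.5 mm from the axis, 8 mm wide, z = 0 to 5 mm (either fits either slot). Knurled flange 60 mm diameter, z = 14 to 20 mm. Above it a grip bar in line with the ears.
- cap_grip (a point): Grip point on the cap's bar, on the cap's axis, 42.5 mm above the stem's underside; axes as the cap. Bar 44 mm in x, 16 mm in y (pinch it across y), z = 20 to 55 mm of the cap. Stem underside above the bench: 65 mm when it meets the spring, 59 mm and less with the ears free below the ledge, 56 mm fully home, flange on the rim.
- plunger (a joint): How far the plunger's collar (32 mm disc inside the block, over the blade) has gone down, m: 0 = held up by a light spring, 3 mm above the blade; 0.003 to 0.004 = resting on the blade, as the cap's spring presses it down; 0.0075 = at the bottom (no gauge; the blade no longer fits).
- bearing_ring: Brass-caged thrust washer, 33 mm diameter, 9 mm high, lying on the bench; leave alone.
- delivery_valve: Stepped grey delivery valve, 13 x 33 x 13 mm, lying on the bench; leave alone.
- sensor_nut: Grey union nut, 24 mm diameter, 21 mm high, on the bench; leave alone.
- plunger_holder: Steel plunger holder, oval foot 30 x 50 mm with a post, 66 mm high, on the bench; leave alone.
There are look-alikes about, which are no part of the job. Leave any yellow look-alike of the spring_cap alone.

How it is judged:
By the outcome, as a careful person would: the job done as asked, in the order asked, and still so for the second after the job is handed in, while the arm keeps its last pose, push and grip.
It also fails if it takes over 69 s, if anything falls off the work surface, if the arm or the gripper's body presses on something with over 40 N, if the wrist force passes 120 N, or if a joint passes its speed limit or range.

### The arm

A 6-joint arm with a two-finger parallel gripper is mounted at the origin on a cart in front of the work surface, level with it; the furniture and walls round the work are solid. World frame = base frame: x ahead of the robot, y to its left, z up, the work surface at z = 0. Lengths are in m, angles in rad, forces in N, time in s.
With the tool pointing down it reaches from about 0.3 to 0.875 m from the base axis. Payload 4.2 kg.
Tool frame: the origin (TCP) lies between the finger pads; the fingertips stand 22 mm ahead of it and the grasp point (between the pads) lies 3 mm ahead of it; z points along the fingers, y is the direction in which the jaws open and shut (so a half turn about z gives the same grasp; the last joint's range is limited). The gripper opens to 85 mm and grips with 20 to 120 N. Pads are 22 mm wide; open, the fingers measure 114 mm over their backs; the gripper's body (76 mm by 85 mm) begins 54 mm behind the grasp point. The pads swing forward as they close: fully open they stand 13 mm farther back than shut.
Start: joints at [-1.335, 0.32, 1.565, -0, 1.257, -0.02], TCP at [0.145, -0.556, 0.253] pointing down, gripper open.
Joint ranges: [-3.11, 3.11], [-0.84, 2.01], [0.21, 2.61], [-1.34, 4.49], [0.05, 2.63], [-2.56, 2.56]. Speed limits (rad/s): [2.57, 2.57, 3.14, 3.14, 3.14, 3.14].

### API

Orientations are given as a unit quaternion [w, x, y, z].
In Python, from bench import status, imaging, ticket gives the robot as it stands.
- The arm moves only by the tool arm_command, never from a script. Its argument "targets" is one flat list of numbers, 7 for each row, row after row: the turn, a rotation vector about the tool's x, y, z in rad, then the shift along the tool's x, y, z in cm, then the opening, from 0 (shut) to 1 (fully open). In form: [rx, ry, rz, tx, ty, tz, fingers, rx, ry, rz, tx, ty, tz, fingers, ...]. A call has 1 to 10 rows; each row is the pose to reach, as a shift and turn from the pose commanded when the call began, along the tool's axes at that moment; what a row does not reach only later rows make up. A row lasts 1/8 s, in which the tool goes at most 62.5 mm and 10.7 degrees, less where a joint would pass 70% of its speed; a pose out of reach is approached as far as the arm can. A call with a gripper value outside its range is refused whole. The fingers move at their own pace and stop on an object; the grip force is fixed at half the most. Time passes only in rows, so rows that repeat a pose let the fingers close. It gives the time, the measured TCP pose, the force and the opening at its end, in the units of the state.
- status.state(): the state, without advancing time (a new reading comes with each control period).
- imaging.grab_frame(name): name is "scene" or "side" or "wrist"; returns a dict with "image" (400x640x3 uint8, red, green, blue), "mtx" (3x3 intrinsics, pixels), "R" (3x3) and "t" (3): a world point X has camera coordinates R X + t; the wrist camera has in their place "mount" (4x4, takes a point from camera to tool coordinates, whose origin is the TCP and whose axes are the flange's). Camera axes: x right, y down, z forward; pixel columns grow to the right and rows downward; lengths in m; the calibration is good to about 2 mm. A picture is of the moment at which its call begins: read the wrist's pose just before it. There is no depth.
- ticket.hand_in(): hands the job in, once; it reports no verdict.
The state is a dict: "t": time; "joints": joint angles; "joint_velocities": joint speeds; "effort": joint torques, N m; "ee_pos": TCP position; "tool_rot": TCP orientation; "ft_force": force on the tool from outside, world axes, zero at the start; "wrist_torque": the same for the moment, N m; "opening": opening from 0.0 (shut) to 1.0 (fully open).
Only numpy, scipy, OpenCV 4.12 (cv2) and the standard library are available. Lean on these libraries where they do the work, as an engineer would, in place of code of your own. Each camera call takes 0.05 s, during which the arm holds its last target.

## Working session

There is one attempt and no reset: what is moved stays moved. The work goes in short steps, Python scripts to look and compute and a tool call to move; the robot and the scene stay as the last step left them, time stands still between calls to the robot, and variables do not carry over. Pictures are saved under pics/ and viewed, and the job is handed in when it is done.

Besides the shell and the picture viewer there is one more tool, called after "Request:" as name(argument=value, ...) on one line, values as JSON. arm_command: Moves the arm, as the interface text tells. Its arguments: {"type":"object","properties":{"targets":{"type":"array"}},"required":["targets"]}

```bash
mkdir -p pics; ls
python3 - <<'E'
from bench import status, imaging
import cv2
s=status.state(); print({k:(v if not hasattr(v,'round') else v) for k,v in s.items()})
for n in ["scene","side","wrist"]:
    f=imaging.grab_frame(n); cv2.imwrite(f"pics/{n}0.png",f["image"][:,:,::-1])
    print(n,f["mtx"],f.get("R"),f.get("t"),f.get("mount"))
E
```

```text
pics
{'t': 0.0, 'joints': array([-1.33504001e+00,  3.20297957e-01,  1.56568421e+00, -2.61205919e-05,
        1.25739003e+00, -1.99909385e-02]), 'joint_velocities': array([-1.30571628e-03,  1.64211304e-04, -1.48593737e-03,  2.35069364e-03,
       -4.55911987e-05,  3.00257393e-03]), 'effort': array([-2.75330392e-03, -4.15531468e+01, -2.34166181e+01, -1.49200223e-04,
        8.20045243e-03,  7.43193453e-06]), 'ee_pos': array([ 0.14535313, -0.55587203,  0.25247673]), 'tool_rot': array([-8.83262404e-04,  9.91834394e-01,  1.27529377e-01, -1.08153291e-04]), 'ft_force': array([-0.27773788, -0.58382202,  0.31597895]), 'wrist_torque': array([ 0.0087479 , -0.00058324, -0.01435021]), 'opening': 0.9967193365189234}
scene [[515.46128888   0.         318.39164393]
 [  0.         515.46128888 200.67627056]
 [  0.           0.           1.        ]] [[ 0.62294939 -0.78213301  0.014213  ]
 [-0.35524177 -0.29903537 -0.88565294]
 [ 0.69694859  0.54666791 -0.46413022]] [-0.26924639  0.28654187  0.8885664 ] None
side [[434.14225985   0.         313.24512521]
 [  0.         434.14225985 202.76068056]
 [  0.           0.           1.        ]] [[ 0.97773594 -0.20866574 -0.02215948]
 [-0.14377472 -0.5892469  -0.79505781]
 [ 0.15284392  0.78054256 -0.60612873]] [-0.55487783  0.19756001  0.89463375] None
wrist [[301.78982736   0.         324.93785436]
 [  0.         301.78982736 197.86546416]
 [  0.           0.           1.        ]] None None [[-1.27796968e-03 -9.59145607e-01 -2.82910004e-01  7.23494075e-02]
 [ 9.99998852e-01 -9.95609214e-04 -1.14182602e-03 -4.92369674e-04]
 [ 8.13509606e-04 -2.82911139e-01  9.59145779e-01 -1.21111000e-01]
 [ 0.00000000e+00  0.00000000e+00  0.00000000e+00  1.00000000e+00]]
```

View pics/scene0.png

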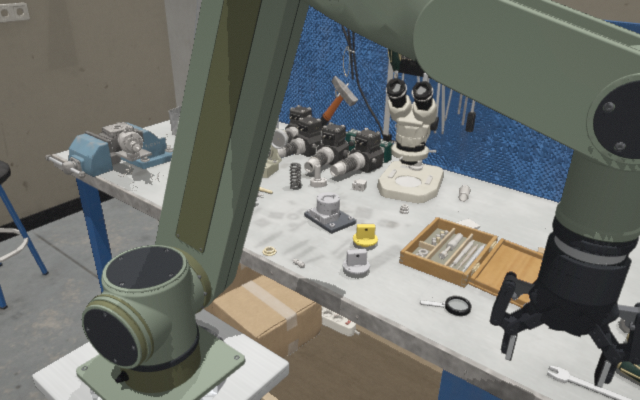

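View pics/side0.png

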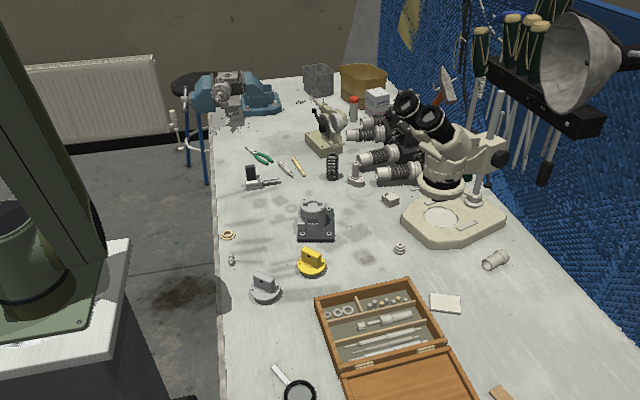

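View pics/wrist0.png

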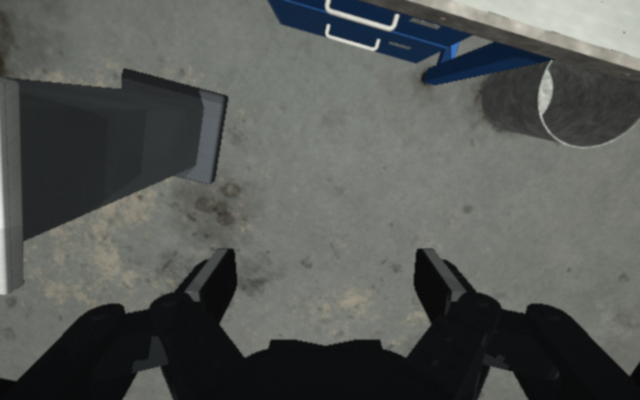

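The side view shows the gauge (dark grip ~(252,173), blade to (279,182)), block ~(315,215), grey cap ~(265,288) and yellow look-alike ~(311,262). The scene view shows the grey cap ~(356,262), yellow ~(365,236), block ~(329,210).

```bash
cat > h.py <<'E'
import numpy as np, cv2
from bench import status, imaging
from scipy.spatial.transform import Rotation as Ro
def cam(n,f=None):
    s=status.state(); f=f or imaging.grab_frame(n)
    if n=="wrist":
        q=s["tool_rot"]; T=np.eye(4); T[:3,:3]=Ro.from_quat(np.r_[q[1:],q[0]]).as_matrix(); T[:3,3]=s["ee_pos"]
        C=T@f["mount"]; R=C[:3,:3].T; t=-R@C[:3,3]
    else: R,t=f["R"],f["t"]
    return dict(im=f["image"],K=f["mtx"],R=R,t=t)
def onz(c,u,v,z):
    d=c["R"].T@np.linalg.inv(c["K"])@np.array([u,v,1.]); o=-c["R"].T@c["t"]
    return o+d*(z-o[2])/d[2]
def proj(c,X):
    p=c["K"]@(c["R"]@np.asarray(X,float)+c["t"]); return p[:2]/p[2]
def crop(c,name,u0,v0,w,h,k):
    cv2.imwrite(f"pics/{name}.png",cv2.resize(np.ascontiguousarray(c["im"][v0:v0+h,u0:u0+w,::-1]),None,fx=k,fy=k,interpolation=cv2.INTER_CUBIC))
E
python3 - <<'E'
from h import *
c=cam("side"); crop(c,"sidecrop",215,140,130,165,3.6)
c2=cam("scene"); crop(c2,"scenecrop",240,150,160,140,5-.8)
for n,u,v,z in [("gauge",262,187,0),("block rim",314,203,.07),("cap",264,278,.055),("yellow",311,252,.055),("tip",279,182,.019)]:
    print(n,onz(c,u,v,z).round(3))
E
```

```text
gauge [0.485 0.291 0.   ]
block rim [0.591 0.096 0.07 ]
cap [ 0.449 -0.099  0.055]
yellow [ 0.554 -0.049  0.055]
tip [0.532 0.276 0.019]
```

View pics/sidecrop.png

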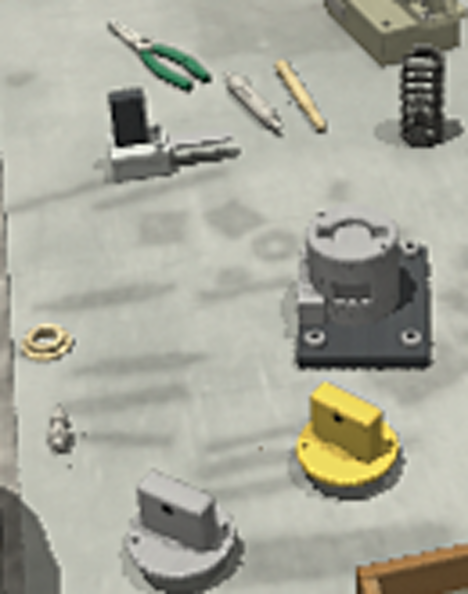

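View pics/scenecrop.png

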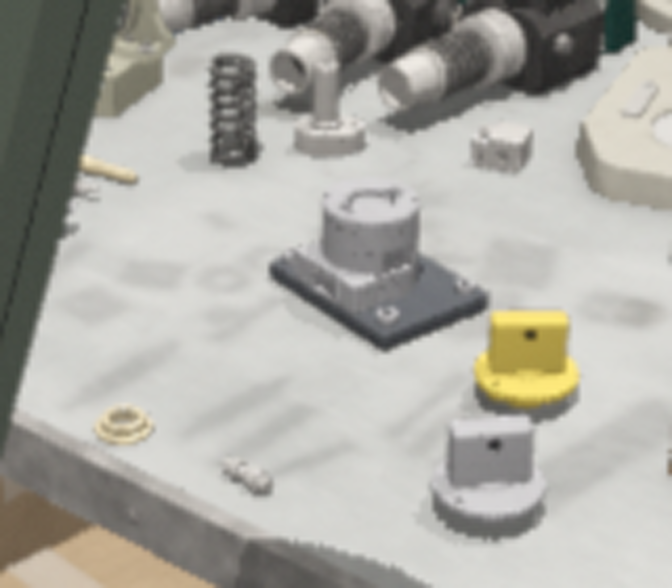

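```bash
cat >> h.py <<'E'
def goto(x,y,z,yaw,ref=None):
    """shift(cm)/turn in tool axes from measured pose to a tool-down pose with tool-x at yaw"""
    s=status.state(); q=s["tool_rot"]; A=Ro.from_quat(np.r_[q[1:],q[0]])
    B=Ro.from_matrix(np.array([[np.cos(yaw),np.sin(yaw),0],[np.sin(yaw),-np.cos(yaw),0],[0,0,-1]]))
    print("turn",(A.inv()*B).as_rotvec().round(4),"shift cm",(A.inv().apply(np.array([x,y,z])-s["ee_pos"])*100).round(2))
def st():
    s=status.state(); q=s["tool_rot"]; M=Ro.from_quat(np.r_[q[1:],q[0]]).as_matrix()
    print("t",round(s["t"],2),"p",s["ee_pos"].round(4),"yaw",np.arctan2(M[1,0],M[0,0]).round(4),"z",M[:,2].round(3),"F",s["ft_force"].round(1),"T",s["wrist_torque"].round(2),"op",round(s["opening"],3),"j",s["joints"].round(2))
E
python3 -c "
from h import *
st();goto(.47,-.07,.2,2.1)"
```

```text
t 0.25 p [ 0.1454 -0.5561  0.2529] yaw 0.2558 z [-0.     0.001 -1.   ] F [-0.4  0.7 -0.7] T [ 0.02 -0.01 -0.01] op 1.0 j [-1.34  0.32  1.57 -0.    1.26 -0.02]
turn [-6.0000e-04 -7.0000e-04 -1.8442e+00] shift cm [ 43.7  -38.81   5.32]
```

Request:
arm_command(targets=[0,0,-1.844,43.7,-38.8,5.3,1,0,0,-1.844,43.7,-38.8,5.3,1,0,0,-1.844,43.7,-38.8,5.3,1,0,0,-1.844,43.7,-38.8,5.3,1,0,0,-1.844,43.7,-38.8,5.3,1,0,0,-1.844,43.7,-38.8,5.3,1,0,0,-1.844,43.7,-38.8,5.3,1,0,0,-1.844,43.7,-38.8,5.3,1,0,0,-1.844,43.7,-38.8,5.3,1,0,0,-1.844,43.7,-38.8,5.3,1])

```text
t: 1.5
ee_pos: [0.4714, -0.0676, 0.2]
tool_rot: [-0.0, 0.494, 0.87, 0.0]
ft_force: [0.3, -0.6, 0.3]
opening: 1.004
```

```bash
python3 -c "
from h import *
st();c=cam('wrist');crop(c,'w1',0,0,640,400,1.25)
goto(.47,.20,.2,2.95)"
```

```text
t 1.5 p [ 0.4714 -0.0676  0.2   ] yaw 2.1086 z [ 0.  0. -1.] F [ 0.3 -0.6  0.3] T [0.03 0.05 0.08] op 1.004 j [-0.17  0.21  1.86  0.    1.07 -0.7 ]
turn [ 2.100e-03 -1.000e-04 -8.381e-01] shift cm [22.98 13.53  0.03]
```

View pics/w1.png

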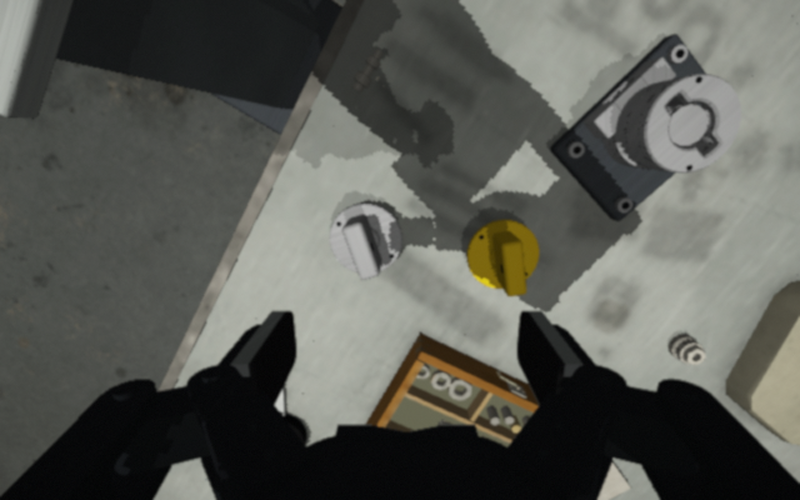

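Wrist view: grey cap at ~(365,240) (picture px), yellow look-alike ~(503,255), block rim ~(690,125). Measure these after the gauge view.

```bash
python3 -c "
from h import *
goto(.55,.22,.19,2.95)"
```

```text
turn [ 2.100e-03 -1.000e-04 -8.381e-01] shift cm [20.57 21.42  1.04]
```

Request:
arm_command(targets=[0,0,-0.838,20.6,21.4,1,1,0,0,-0.838,20.6,21.4,1,1,0,0,-0.838,20.6,21.4,1,1,0,0,-0.838,20.6,21.4,1,1,0,0,-0.838,20.6,21.4,1,1,0,0,-0.838,20.6,21.4,1,1,0,0,-0.838,20.6,21.4,1,1])

```text
t: 2.42
ee_pos: [0.5505, 0.2146, 0.19]
tool_rot: [-0.0, 0.102, 0.995, -0.001]
ft_force: [0.4, -0.5, -0.5]
opening: 1.001
```

```bash
python3 -c "
from h import *
st();c=cam('wrist');crop(c,'w2',0,0,640,400,1.25)
import pickle;pickle.dump(c,open('w2.pkl','wb'))"
```

```text
t 2.42 p [0.5505 0.2146 0.19  ] yaw 2.9366 z [-0.001 -0.001 -1.   ] F [ 0.4 -0.5 -0.5] T [-0.02  0.04  0.01] op 1.001 j [ 0.35  0.39  1.62 -0.    1.13 -1.01]
```

View pics/w2.png

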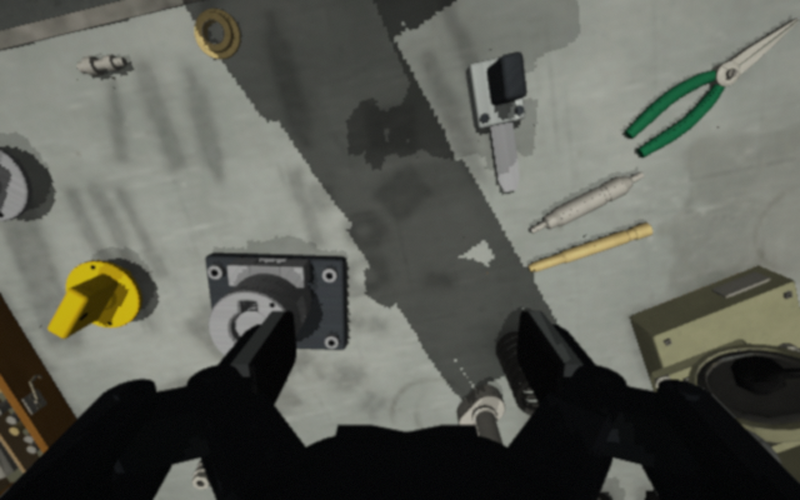

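```bash
python3 -c "
from h import *
import pickle;c=pickle.load(open('w2.pkl','rb'));crop(c,'w2a',365,35,70,125,6-1.2);crop(c,'w2b',155,190,135,95,5.5)"
```

```text
(no output)
```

View pics/w2a.png

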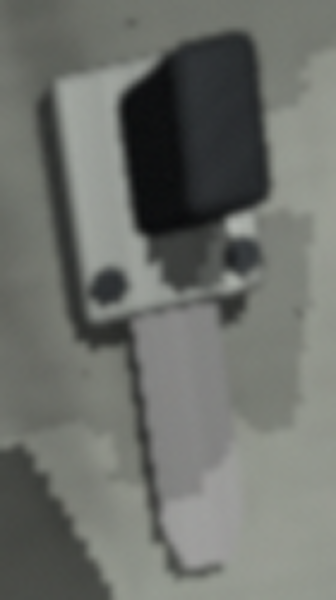

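View pics/w2b.png

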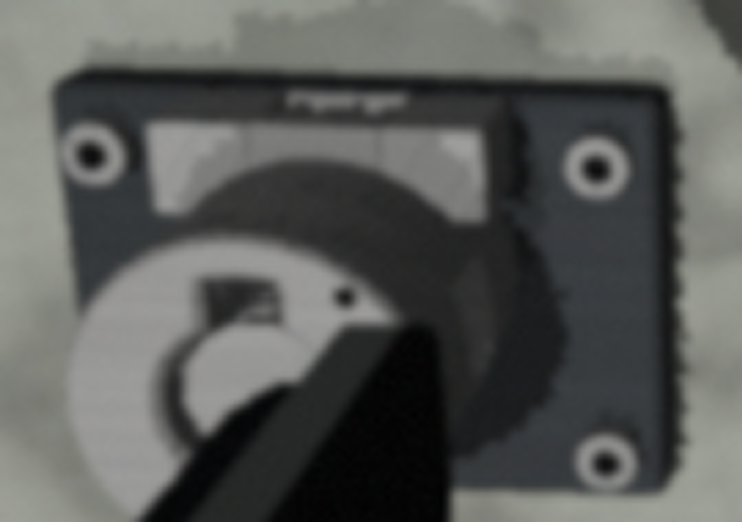

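```bash
cat > m2.py <<'E'
from h import *
import pickle;c=pickle.load(open('w2.pkl','rb'))
g=lambda u,v,z:onz(c,365+u/4.8,35+v/4.8,z)
b=lambda u,v,z:onz(c,155+u/5.5,190+v/5.5,z)
RL,FL,FR=g(55,82,.024),g(92,322,.024),g(262,287,.024)
print("foot RL FL FR",RL,FL,FR,"len",np.linalg.norm(FL-RL),np.linalg.norm(FR-FL))
bl=g(176,309,.021); tip=(g(180,572,.019)+g(222,566,.019))/2
print("blade base,tip",bl,tip,np.linalg.norm(tip-bl))
for n,d in [("side",FL-RL),("blade",tip-bl)]: print(n,"yaw",np.arctan2(d[1],d[0]))
d=FR-FL; print("front yaw",np.arctan2(d[1],d[0])-np.pi/2)
gr=[g(172,45,.068),g(250,35,.068),g(268,190,.068),g(188,215,.068)]; print("grip top",np.mean(gr,0),[np.linalg.norm(gr[i]-gr[i-1]) for i in range(4)])
L,R=b(148,125,.034),b(485,130,.034); d=R-L; print("face",L,R,np.linalg.norm(d),"yaw",np.arctan2(d[1],d[0])-np.pi/2)
L2,R2=b(55,88,.014),b(665,95,.014); d=R2-L2; print("plate",L2,R2,np.linalg.norm(d),np.arctan2(d[1],d[0])-np.pi/2)
E
python3 m2.py
```

```text
foot RL FL FR [0.44300749 0.28328352 0.024     ] [0.48535659 0.28360676 0.024     ] [0.48569121 0.31578533 0.024     ] len 0.0423503298769633 0.03218030391480852
blade base,tip [0.48635154 0.30018256 0.021     ] [0.53693457 0.29889825 0.019     ] 0.050638845720568725
side yaw 0.0076327565429623835
blade yaw -0.025384572811492777
front yaw -0.010398628654979758
grip top [0.45951996 0.29905371 0.068     ] [np.float64(0.024544645141128207), np.float64(0.011828336678122294), np.float64(0.02240404757492402), np.float64(0.01275397012247946)]
face [0.54640798 0.07395078 0.034     ] [0.55950054 0.13197299 0.034     ] 0.05948102140973861 yaw -0.22193062728937973
plate [0.54060293 0.04804062 0.014     ] [0.56545048 0.16005493 0.014     ] 0.11473711594449362 -0.21829018647980547
```

Gauge: origin ≈ (0.464, 0.2996), yaw ≈ 0 (foot 42×32, blade 50.6 – sizes agree). Block: axis ≈ (0.588, 0.095), yaw ≈ −0.22 (face 59.5 mm, plate 115 mm – agree).

```bash
python3 -c "
from h import *
goto(.46,.2995,.12,3.136);goto(.46,.2995,.053,3.136)
c=cam('side');print(onz(c,228,234,0.005),onz(c,232,260,0.005))"
```

```text
turn [-0.0009 -0.0006 -0.2001] shift cm [10.6   6.51  7.02]
turn [-0.0009 -0.0006 -0.2001] shift cm [10.6   6.52 13.72]
[0.38297489 0.10869656 0.005     ] [0.38682384 0.01823434 0.005     ]
```

Request:
arm_command(targets=[0,0,-0.2,10.6,6.5,7,1,0,0,-0.2,10.6,6.5,7,1,0,0,-0.2,10.6,6.5,7,1,0,0,-0.2,10.6,6.5,7,1])

```text
t: 3.02
ee_pos: [0.4602, 0.3001, 0.1204]
tool_rot: [0.0, 0.002, 1.0, -0.0]
ft_force: [-0.7, 0.1, 0.3]
opening: 0.999
```

```bash
python3 -c "
from h import *
st();goto(.46,.2995,.053,3.136)
c=cam('wrist');crop(c,'w3',150,100,340,250,2.3)
for X in [(.46,.2995,.068),(.486,.2995,.024),(.447,.2925,.068),(.447,.3065,.068),(.473,.2925,.068)]: print((proj(c,X)-[150,100])*2.3)"
```

```text
t 3.02 p [0.4602 0.3001 0.1204] yaw 3.1381 z [ 0.    -0.001 -1.   ] F [-0.7  0.1  0.3] T [ 0.01 -0.02  0.04] op 0.999 j [ 0.56  0.4   1.81 -0.    0.93 -1.01]
turn [-0.0006  0.0002  0.0021] shift cm [ 0.02 -0.06  6.74]
[397.91023986 298.04882663]
[399.15840911 319.22548872]
[371.04891197 252.39339539]
[424.12320626 252.14659828]
[372.71606445 342.16702274]
```

View pics/w3.png

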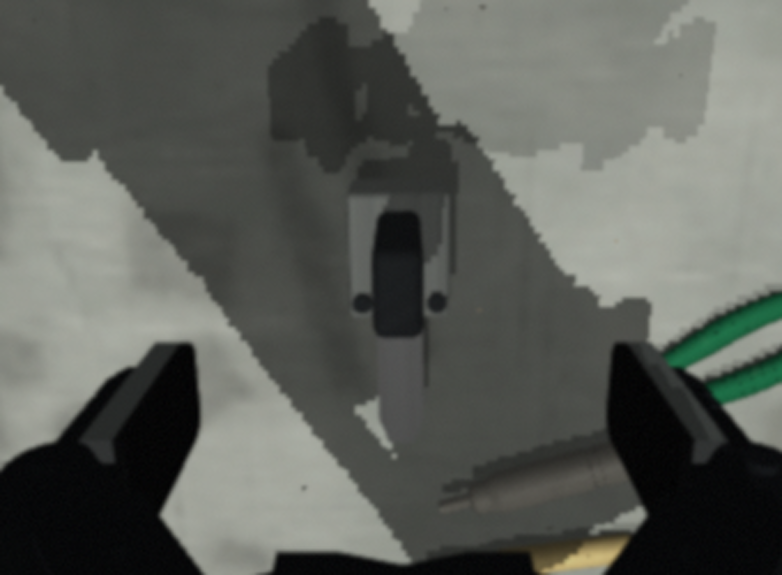

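Grip sits centred between the fingers (~(397,275) in crop), within 1–2 mm of prediction. Descend and pinch.

Request:
arm_command(targets=[0,0,0,0.1,0,4,1,0,0,0,0.1,0,6.7,1,0,0,0,0.1,0,6.7,1,0,0,0,0.1,0,6.7,0,0,0,0,0.1,0,6.7,0,0,0,0,0.1,0,6.7,0,0,0,0,0.1,0,6.7,0,0,0,0,0.1,0,6.7,0,0,0,0,0.1,0,6.7,0])

```text
t: 4.2
ee_pos: [0.4593, 0.3006, 0.0536]
tool_rot: [0.0, 0.002, 1.0, -0.0]
ft_force: [-0.7, -2.0, 3.5]
opening: 0.155
```

```bash
python3 -c "
from h import *
st()
import numpy as np
a=np.array([.5881,.0951]);e=np.array([np.cos(.22),-np.sin(.22)])
for d in (118,58): 
  o=a-e*d/1000; gp=o+e*(-.0045); print(d,gp); goto(*gp,.053,np.pi-.22)
c=cam('wrist');crop(c,'w4',150,100,340,250,2.3)"
```

```text
t 4.2 p [0.4593 0.3006 0.0536] yaw 3.138 z [ 0. -0. -1.] F [-0.7 -2.   3.5] T [-0.23  0.05  0.01] op 0.155 j [ 0.56  0.48  1.88 -0.    0.78 -1.01]
118 [0.46855256 0.12183313]
turn [-1.000e-04  4.000e-04  2.164e-01] shift cm [ -0.99 -17.87   0.06]
58 [0.52710641 0.10873935]
turn [-1.000e-04  4.000e-04  2.164e-01] shift cm [ -6.85 -19.16   0.07]
```

View pics/w4.png

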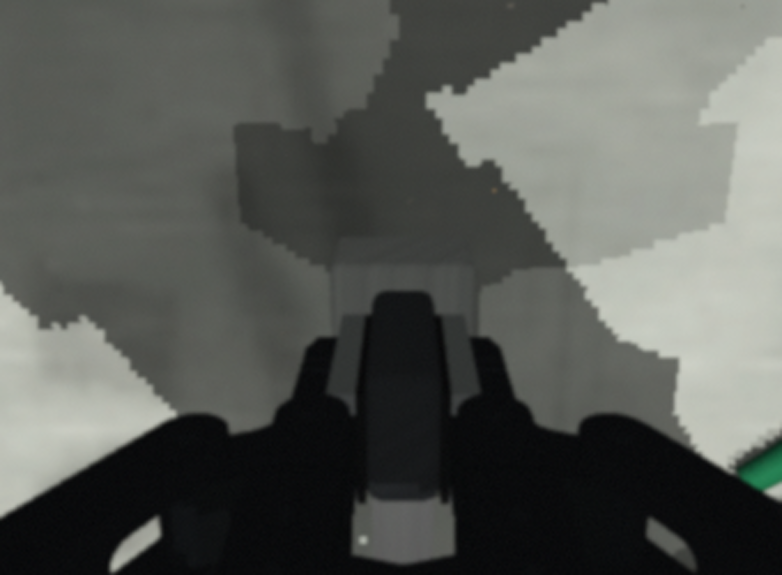

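Request:
arm_command(targets=[0,0,0.05,-0.2,-3,0,0,0,0,0.1,-0.4,-6.5,0,0,0,0,0.15,-0.6,-10,0,0,0,0,0.2,-0.8,-13.5,0,0,0,0,0.216,-1,-16.5,0,0,0,0,0.216,-1,-17.9,0,0,0,0,0.216,-1,-17.9,0,0])

```text
t: 5.12
ee_pos: [0.469, 0.1206, 0.0536]
tool_rot: [0.001, 0.11, 0.994, -0.001]
ft_force: [0.6, -5.2, 6.5]
opening: 0.159
```

```bash
python3 -c "
from h import *
st()
c=cam('side');crop(c,'s5',240,160,110,100,5.5)
c=cam('wrist');crop(c,'w5',150,100,340,250,2.3)
c=cam('scene');crop(c,'c5',240,150,160,140,4.2)"
```

```text
t 5.12 p [0.469  0.1206 0.0536] yaw 2.9221 z [ 0.001 -0.001 -1.   ] F [ 0.6 -5.2  6.5] T [-0.85 -0.05 -0.03] op 0.159 j [ 0.23  0.41  2.03 -0.    0.7  -1.12]
```

View pics/s5.png

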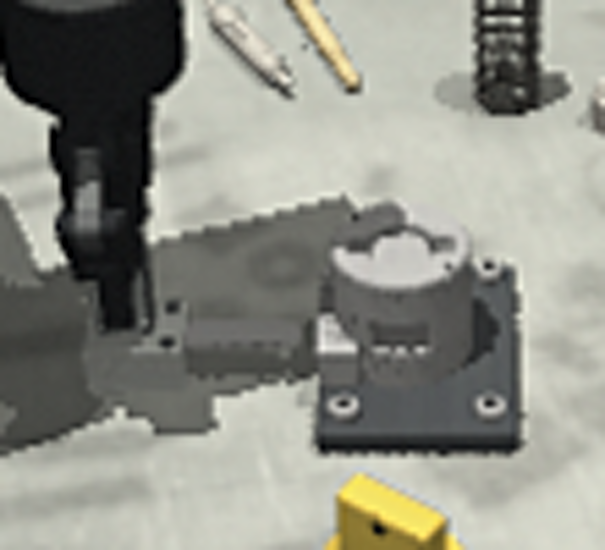

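View pics/c5.png

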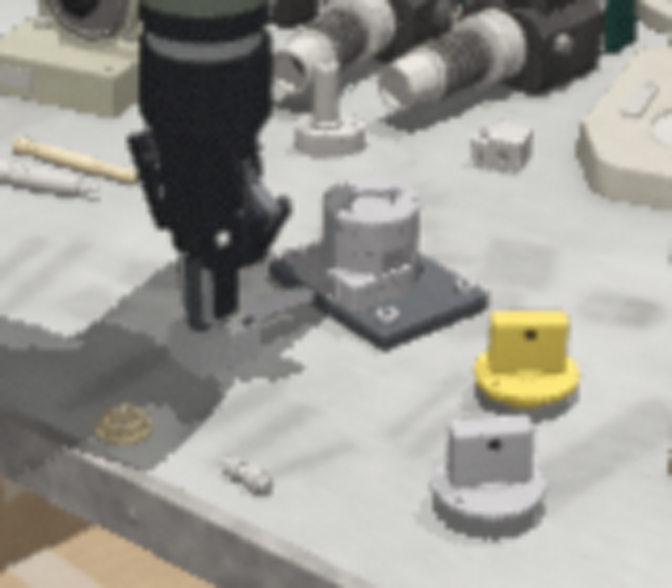

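View pics/w5.png

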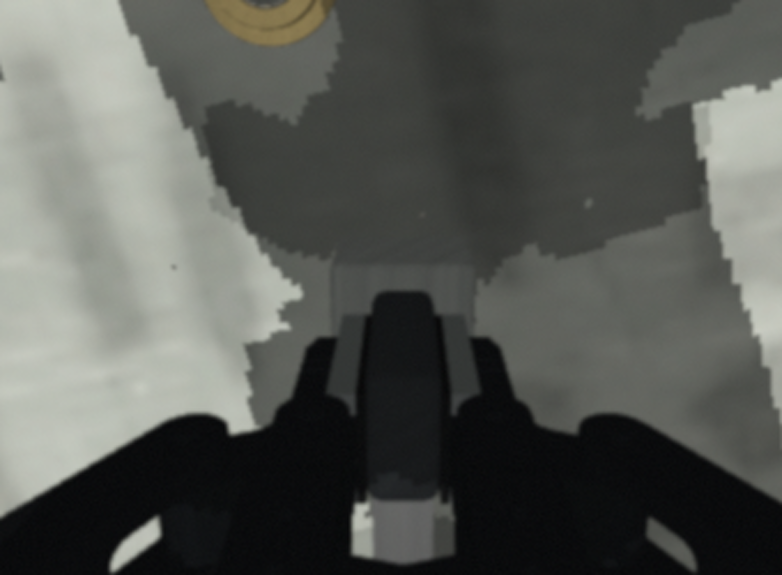

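Request:
arm_command(targets=[0,0,0,0,0.14,-0.03,0,0,0,0,-1.5,0.14,-0.03,0,0,0,0,-3,0.14,-0.03,0,0,0,0,-4.5,0.14,-0.03,0,0,0,0,-5.3,0.14,-0.03,0,0,0,0,-5.3,0.14,-0.03,0])

```text
t: 6.02
ee_pos: [0.5179, 0.112, 0.0537]
tool_rot: [-0.003, 0.11, 0.994, -0.001]
ft_force: [-6.9, -1.1, 11.2]
opening: 0.157
```

```bash
python3 -c "
from h import *
st()
c=cam('side');crop(c,'s6',240,160,110,100,5.5)"
```

```text
t 6.03 p [0.5179 0.112  0.0537] yaw 2.9217 z [-0.007 -0.    -1.   ] F [-6.9 -1.1 11.2] T [-0.1   1.13 -0.12] op 0.157 j [ 0.19  0.46  1.92  0.    0.76 -1.16]
```

View pics/s6.png

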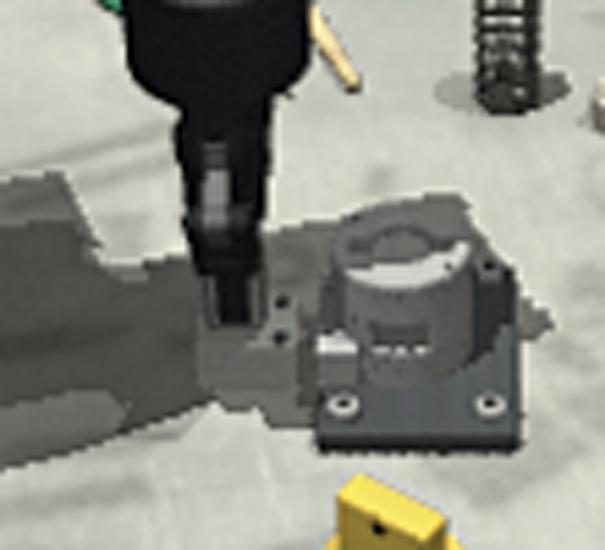

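Request:
arm_command(targets=[0,0,0,-0.3,0,-0.05,0,0,0,0,-0.6,0,-0.05,0,0,0,0,-0.8,0,-0.05,0,0,0,0,-0.95,0,-0.05,0,0,0,0,-1.05,0,-0.05,0,0,0,0,-1.1,0,-0.05,0])

```text
t: 6.82
ee_pos: [0.5276, 0.1098, 0.0538]
tool_rot: [-0.004, 0.11, 0.994, -0.001]
ft_force: [-7.9, -0.0, 10.4]
opening: 0.155
```

```bash
python3 -c "
from h import *
st()
c=cam('side');crop(c,'s7',240,160,110,100,5.5)"
```

```text
t 6.83 p [0.5276 0.1098 0.0538] yaw 2.9221 z [-0.009 -0.    -1.   ] F [-7.9 -0.  10.4] T [ 0.07  1.35 -0.03] op 0.155 j [ 0.18  0.47  1.9   0.    0.78 -1.17]
```

View pics/s7.png

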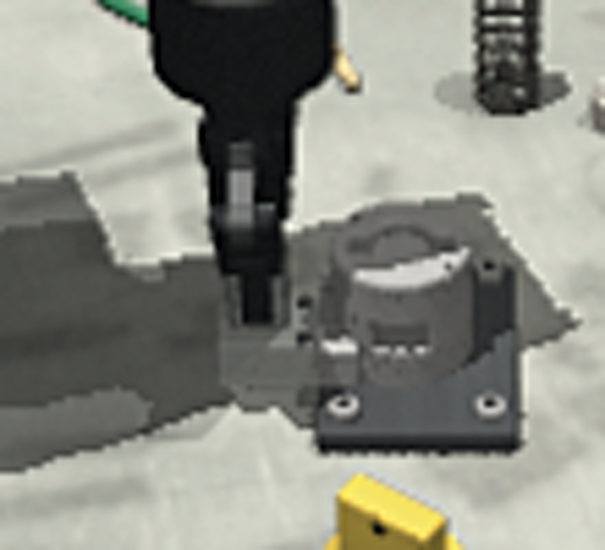

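Request:
arm_command(targets=[0,0,0,-0.1,0,-0.05,0,0,0,0,-0.2,0,-0.05,0,0,0,0,-0.2,0,-0.05,0])

```text
t: 7.25
ee_pos: [0.5283, 0.1096, 0.0539]
tool_rot: [-0.006, 0.11, 0.994, -0.001]
ft_force: [-11.6, 2.0, 9.2]
opening: 0.158
```

```bash
python3 -c "
from h import *
st()"
```

```text
t 7.25 p [0.5283 0.1096 0.0539] yaw 2.9217 z [-0.011  0.    -1.   ] F [-11.6   2.    9.2] T [ 0.36  1.51 -0.07] op 0.158 j [ 0.18  0.47  1.9   0.    0.78 -1.17]
```

Request:
arm_command(targets=[0,0,0,-0.15,0,-0.05,0,0,0,0,-0.3,0,-0.05,0,0,0,0,-0.3,0,-0.05,0])

```text
t: 7.62
ee_pos: [0.5285, 0.1095, 0.0539]
tool_rot: [-0.009, 0.11, 0.994, -0.001]
ft_force: [-17.1, 5.8, 11.5]
opening: 0.161
```

```bash
python3 -c "
from h import *
st();c=cam('side');crop(c,'s8',270,190,60,60,9)"
```

```text
t 7.62 p [0.5285 0.1095 0.0539] yaw 2.921 z [-0.017  0.001 -1.   ] F [-17.1   5.8  11.5] T [ 0.89  2.16 -0.07] op 0.161 j [ 0.18  0.48  1.89  0.01  0.79 -1.17]
```

View pics/s8.png

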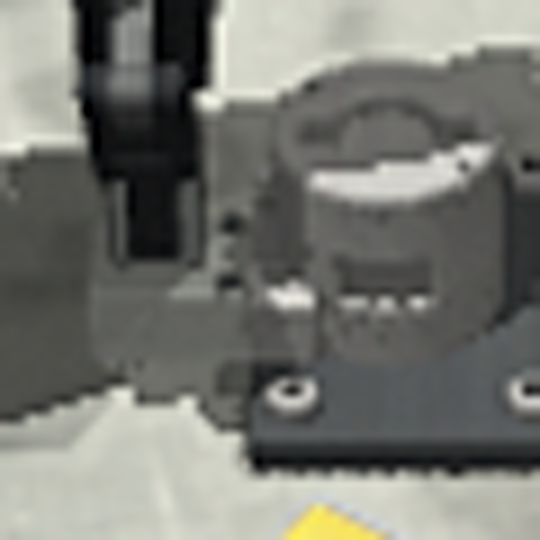

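Request:
arm_command(targets=[0,0,0,0.3,0,-0.05,0,0,0,0,0.35,0,-0.05,0,0,0,0,0.35,0,-0.05,1,0,0,0,0.35,0,-0.05,1,0,0,0,0.35,0,-0.05,1,0,0,0,0.35,0,-0.05,1,0,0,0,0.35,0,-0.05,1,0,0,0,0.35,0,-4,1,0,0,0,0.35,0,-10,1,0,0,0,0.35,0,-15,1])

```text
t: 8.93
ee_pos: [0.5329, 0.1086, 0.2072]
tool_rot: [0.001, 0.11, 0.994, 0.0]
ft_force: [-0.4, 0.3, 0.1]
opening: 1.004
```

```bash
python3 -c "
from h import *
st();c=cam('side');crop(c,'s9',260,180,80,70,8);c=cam('wrist');crop(c,'w9',0,0,640,400,1.25);goto(.50,-.04,.2,2.95)
import pickle;pickle.dump(c,open('w9.pkl','wb'))"
```

```text
t 8.93 p [0.5329 0.1086 0.2072] yaw 2.9217 z [ 0.001  0.    -1.   ] F [-0.4  0.3  0.1] T [-0.02 -0.05 -0.05] op 1.004 j [ 0.18  0.3   1.71 -0.    1.13 -1.17]
turn [ 0.0047  0.012  -0.0283] shift cm [  0.27 -15.35   1.05]
```

View pics/s9.png

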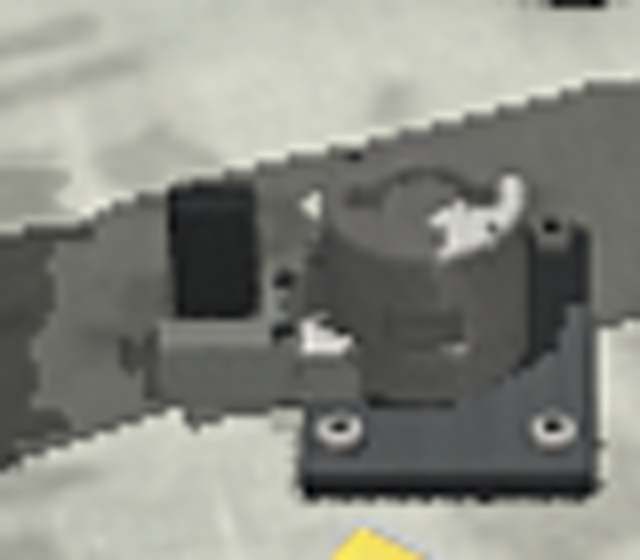

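View pics/w9.png

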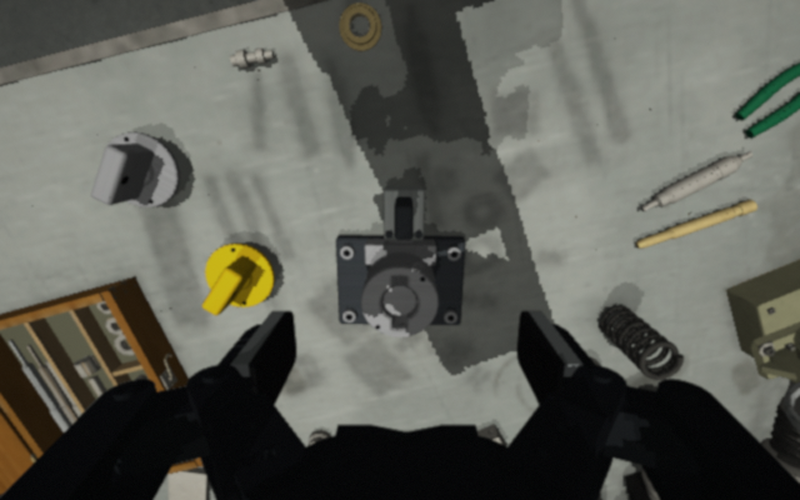

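```bash
python3 -c "
from h import *
import pickle;c=pickle.load(open('w9.pkl','rb'));crop(c,'w9a',262,145,116,125,4.8);crop(c,'w9b',65,95,100,80,7)"
```

```text
(no output)
```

View pics/w9a.png

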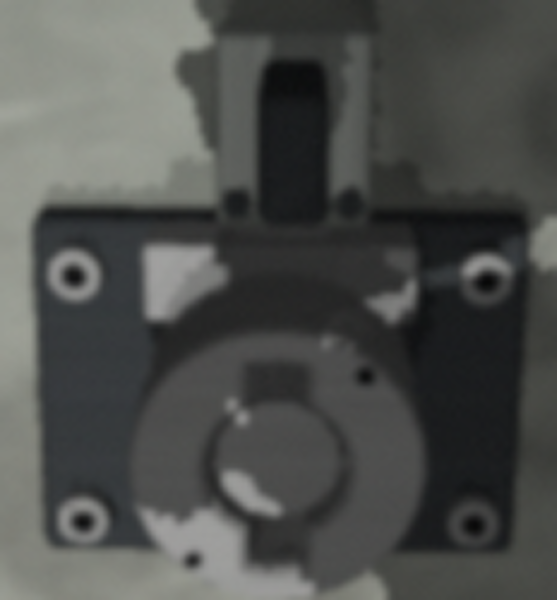

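View pics/w9b.png

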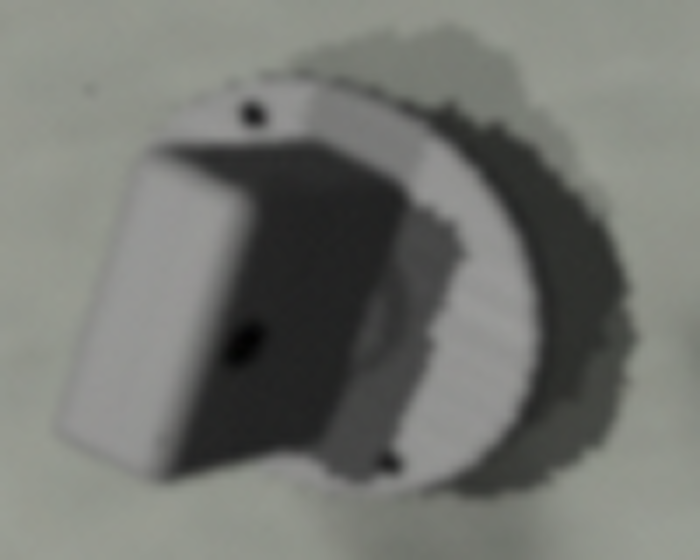

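Run:
```python
from h import *
import pickle;c=pickle.load(open('w9.pkl','rb'))
b=lambda u,v,z:onz(c,262+u/4.8,145+v/4.8,z)
g=lambda u,v,z:onz(c,65+u/7,95+v/7,z)
yaw=lambda d:np.arctan2(d[1],d[0])
L,R=b(132,465,.07),b(427,465,.07);print("rim",(L+R)/2,np.linalg.norm(L-R), b(281,459,.07))
T,B=b(279,333,.07),b(279,598,.07);print((T+B)/2,np.linalg.norm(T-B))
s1,s2=b(277,364,.07),b(281,560,.07);print("slot yaw",yaw(s2-s1),np.linalg.norm(s2-s1))
h=[b(74,276,.014),b(486,280,.014),b(474,524,.014),b(83,521,.014)]
print("holes",np.mean(h,0),yaw(h[1]-h[0])-np.pi/2,yaw(h[2]-h[3])-np.pi/2,yaw(h[3]-h[0]),yaw(h[2]-h[1]))
L,R=b(42,213,.014),b(525,213,.014);print("plate front",(L+R)/2,np.linalg.norm(L-R),yaw(R-L)-np.pi/2)
L,R=b(218,226,.024),b(372,226,.024);print("foot front",(L+R)/2,np.linalg.norm(L-R),yaw(R-L)-np.pi/2)
q=[g(148,150,.055),g(255,197,.055),g(165,480,.055),g(58,430,.055)]
print("cap bar",np.mean(q,0),[np.linalg.norm(q[i]-q[i-1]).round(4) for i in range(4)],yaw(q[2]-q[1]),yaw(q[3]-q[0]),yaw(q[1]-q[0])-np.pi/2)
```

```text
rim [0.58677862 0.09475475 0.07      ] 0.05900428155907644 [0.58555959 0.09532052 0.07      ]
[0.58770094 0.09441846 0.07      ] 0.058190890293939576
slot yaw -0.2072909423681812 0.042960742818840394
holes [0.59702658 0.09189155 0.014     ] -0.23351649531918683 -0.23308906313409494 -0.23289394139774283 -0.23030655290525617
plate front [0.55114956 0.10343558 0.014     ] 0.11082244993853578 -0.2229832376996672
foot front [0.55192449 0.10589099 0.024     ] 0.03432970922402999 -0.2230454872159009
cap bar [ 0.44775944 -0.09101625  0.055     ] [np.float64(0.041), np.float64(0.0136), np.float64(0.0417), np.float64(0.0142)] -0.7194388833063051 -0.734995769529559 -0.6636447061092661
```

Block re-measured: rim centre ≈ (0.587, 0.0948), yaw ≈ −0.225 (diameter 59, slots 43 mm apart); the foot front coincides with the plate's front line, so the gauge is home. Candidates for the cap: grey at (105..185,130..205) in w9 and yellow (240,275); the grey one (knurled steel, bar yaw ≈ −0.72) fits; the crop confirms it's grey.

```bash
python3 -c "
from h import *
goto(.448,-.091,.13,np.pi-.72)"
```

```text
turn [0.0078 0.0104 0.5001] shift cm [  4.31 -21.49   7.97]
```

Request:
arm_command(targets=[0,0,0.1,1,-5,0,1,0,0,0.25,2,-11,2,1,0,0,0.4,3.3,-16.5,5,1,0,0,0.5,4.3,-21.5,8,1,0,0,0.5,4.3,-21.5,8,1,0,0,0.5,4.3,-21.5,8,1])

```text
t: 9.78
ee_pos: [0.4443, -0.0918, 0.125]
tool_rot: [0.0, 0.352, 0.936, 0.0]
ft_force: [1.2, -0.2, 0.0]
opening: 1.002
```

Run:
```python
from h import *
st();c=cam('wrist');crop(c,'w10',150,60,340,280,2.2)
a=-.72;o=np.array([.448,-.091])
for x,y in [(22,8),(22,-8),(-22,-8),(-22,8)]:
    p=o+np.array([x*np.cos(a)-y*np.sin(a),x*np.sin(a)+y*np.cos(a)])/1000
    print((proj(c,(*p,.055))-[150,60])*2.2)
import pickle;pickle.dump(c,open('w10.pkl','wb'))
```

```text
t 9.78 p [ 0.4443 -0.0918  0.125 ] yaw 2.4213 z [ 0.  0. -1.] F [ 1.2 -0.2  0. ] T [-0.01  0.01  0.04] op 1.002 j [-0.23  0.26  2.02  0.    0.86 -1.08]
[417.97985091 424.72574873]
[367.56029751 424.82891727]
[366.2464171  291.13353277]
[419.83791495 291.03407403]
```

View pics/w10.png

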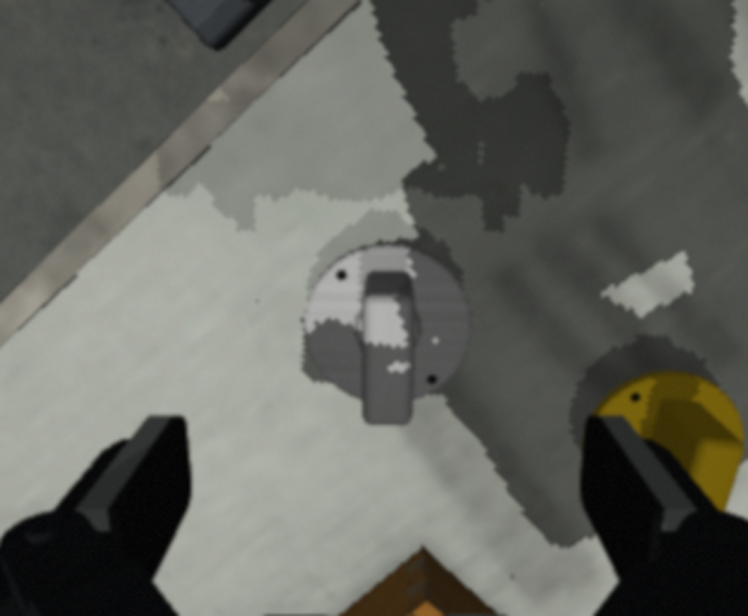

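```bash
python3 -c "
from h import *
st();goto(.4467,-.0924,.048,np.pi-.72)"
```

```text
t 9.82 p [ 0.4449 -0.0914  0.1254] yaw 2.4225 z [ 0.001 -0.    -1.   ] F [-0.4 -0.8  0.3] T [-0.02 -0.03 -0.05] op 1.0 j [-0.23  0.26  2.02  0.    0.86 -1.08]
turn [0.0009 0.0011 0.001 ] shift cm [-0.19  0.04  7.74]
```

Request:
arm_command(targets=[0,0,0,-0.2,0,3,0.7,0,0,0,-0.2,0,6,0.7,0,0,0,-0.2,0,7.5,0.7,0,0,0,-0.2,0,7.5,0.7,0,0,0,-0.2,0,7.5,0,0,0,0,-0.2,0,7.5,0,0,0,0,-0.2,0,7.5,0,0,0,0,-0.2,0,7.5,0])

```text
t: 10.82
ee_pos: [0.4462, -0.0931, 0.051]
tool_rot: [0.001, 0.352, 0.936, 0.0]
ft_force: [0.1, 1.3, 6.8]
opening: 0.177
```

```bash
python3 -c "
from h import *
st();c=cam('wrist');crop(c,'w11',150,100,340,250,2.3)"
```

```text
t 10.82 p [ 0.4462 -0.0931  0.051 ] yaw 2.4215 z [ 0.002 -0.    -1.   ] F [0.1 1.3 6.8] T [0.29 0.03 0.02] op 0.177 j [-0.23  0.38  2.1   0.    0.66 -1.08]
```

View pics/w11.png

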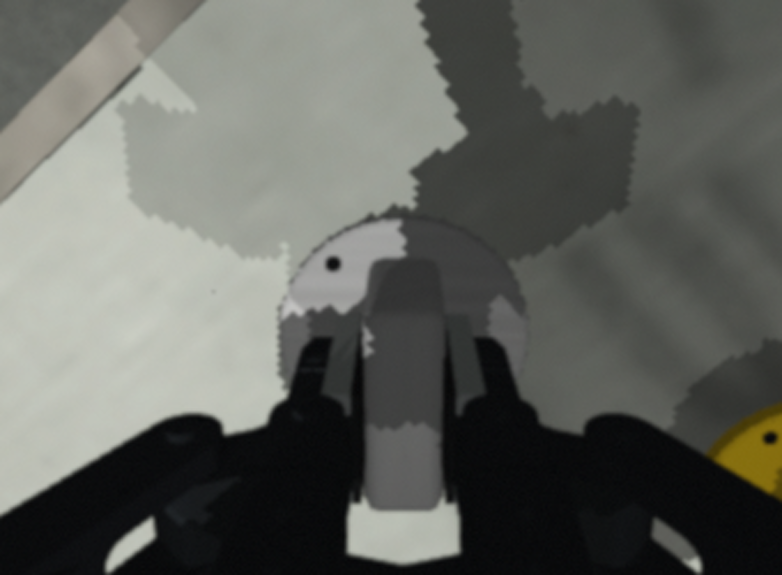

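Run:
```python
from h import *
c=cam('wrist');g=lambda u,v,z:onz(c,150+u/2.3,100+v/2.3,z)
s=status.state();ex=np.array([np.cos(2.4215),np.sin(2.4215)]);ey=np.array([ex[1],-ex[0]])
for p in [(g(404,316,.055)+g(402,511,.055))/2,(g(278,345,.02)+g(527,345,.02))/2, g(400,217,.02)]:
    d=(p-s["ee_pos"])[:2]; print(p.round(4),"tool xy mm",(d@ex*1000).round(1),(d@ey*1000).round(1))
```

```text
[ 0.4471 -0.0932  0.055 ] tool xy mm -0.8 0.6
[ 0.4486 -0.0945  0.02  ] tool xy mm -2.7 0.6
[ 0.4242 -0.0738  0.02  ] tool xy mm 29.3 0.1
```

Request:
arm_command(targets=[0,0,0,0,0,-3,0,0,0,0,0,0,-8,0,0,0,0,0,0,-12,0,0,0,0,0,0,-12,0])

```text
t: 11.42
ee_pos: [0.447, -0.0936, 0.1727]
tool_rot: [0.003, 0.352, 0.936, 0.0]
ft_force: [0.4, -0.1, -3.2]
opening: 0.178
```

Run:
```python
from h import *
st()
yaw=np.pi-.225;ex=np.array([np.cos(yaw),np.sin(yaw)]);ey=np.array([ex[1],-ex[0]])
t=np.array([.587,.0948])+.00075*ex-.0004*ey
print(t); goto(*t,.165,yaw)
```

```text
t 11.43 p [ 0.447  -0.0936  0.1727] yaw 2.4216 z [ 0.007 -0.002 -1.   ] F [ 0.4 -0.1 -3.2] T [-0.04 -0.01 -0.04] op 0.178 j [-0.23  0.2   1.95 -0.    0.98 -1.08]
[0.58617966 0.09457741]
turn [ 0.0016  0.0069 -0.495 ] shift cm [ 1.95 23.32  0.84]
```

Request:
arm_command(targets=[0,0,-0.12,0.4,5,0,0,0,0,-0.25,0.8,10,0,0,0,0,-0.4,1.3,15,0,0,0,0,-0.495,1.7,20,0,0,0,0,-0.495,1.95,23.3,0.8,0,0,0,-0.495,1.95,23.3,0.8,0,0,0,-0.495,1.95,23.3,0.8,0,0,0,-0.495,1.95,23.3,0.8,0])

```text
t: 12.42
ee_pos: [0.5835, 0.0939, 0.1617]
tool_rot: [-0.001, 0.113, 0.994, -0.0]
ft_force: [0.8, -0.2, -1.3]
opening: 0.176
```

Run:
```python
from h import *
st(); goto(.5862,.0946,.13,np.pi-.225)
c=cam('wrist');crop(c,'w12',150,100,340,250,2.3)
c=cam('side');crop(c,'s12',260,140,100,110,5.4)
c=cam('scene');crop(c,'c12',280,140,100,100,5.5)
```

```text
t 12.43 p [0.5835 0.0939 0.1617] yaw 2.9157 z [-0.001 -0.001 -1.   ] F [ 0.8 -0.2 -1.3] T [ 0.   -0.02 -0.01] op 0.176 j [ 0.14  0.42  1.66 -0.    1.07 -1.2 ]
turn [-0.0008 -0.0012 -0.0009] shift cm [-0.25  0.13  3.17]
```

View pics/w12.png

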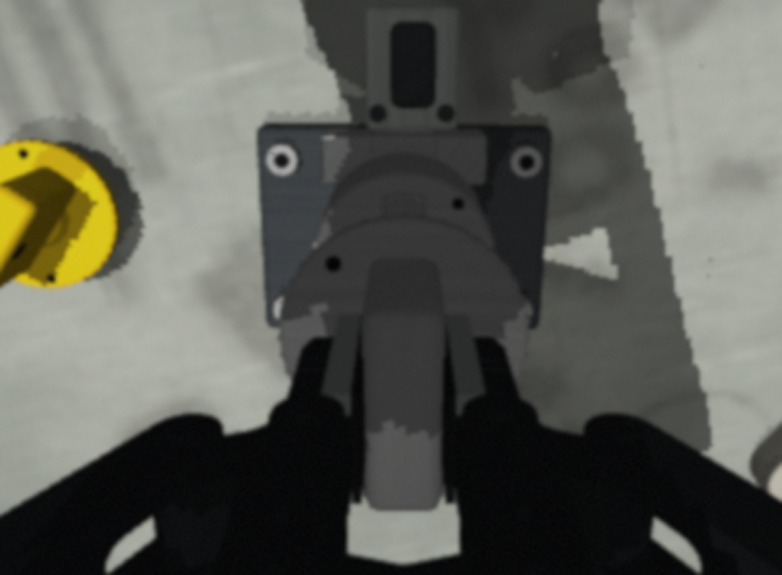

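View pics/s12.png

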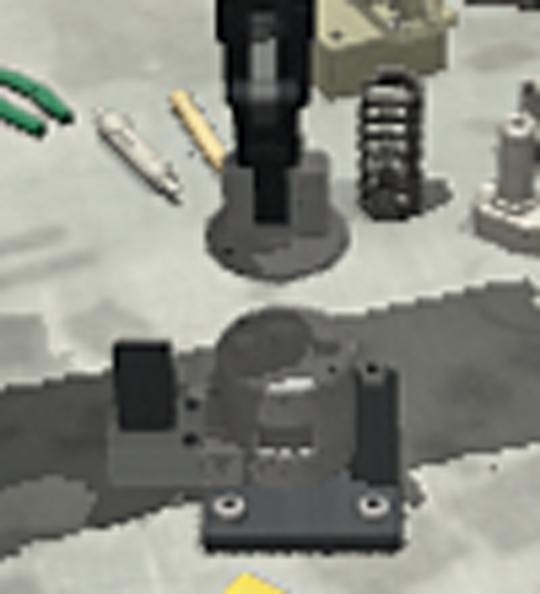

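View pics/c12.png

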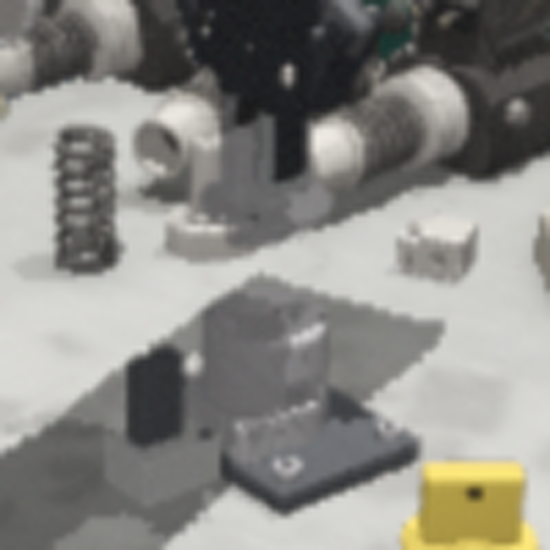

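Run:
```python
from h import *
c=cam('wrist');g=lambda u,v,z:onz(c,150+u/2.3,100+v/2.3,z)
s=status.state();yw=2.9157;ex=np.array([np.cos(yw),np.sin(yw)]);ey=np.array([ex[1],-ex[0]])
T=lambda p:(np.array([(p-s["ee_pos"])[:2]@ex,(p-s["ee_pos"])[:2]@ey])*1000).round(1)
for n,u,v,z in [("plL",260,128,.014),("plR",550,128,.014),("hL",281,160,.014),("hR",526,162,.014),("faceL",325,135,.034),("faceR",486,135,.034),("slotL",384,193,.07),("slotR",424,193,.07),("rimtop",404,172,.07),("footL",367,127,.024),("footR",457,127,.024)]:
    print(n,T(g(u,v,z)))
```

```text
plL [ 31.9 -54.7]
plR [31.8 58. ]
hL [ 19.3 -47.2]
hR [18.3 49.4]
faceL [ 32.3 -27.3]
faceR [32.3 30.8]
slotL [19.7 -5.3]
slotR [19.6  7.4]
rimtop [26.4  1.1]
footL [ 33.7 -12.6]
footR [33.7 21.1]
```

Request:
arm_command(targets=[0,0,0,-0.26,0.1,2,0,0,0,0,-0.26,0.1,3.5,0,0,0,0,-0.26,0.1,3.5,0,0,0,0,-0.26,0.1,3.5,0])

```text
t: 13.12
ee_pos: [0.5874, 0.0953, 0.1275]
tool_rot: [0.0, 0.112, 0.994, 0.0]
ft_force: [0.1, 0.0, -3.0]
opening: 0.173
```

Run:
```python
from h import *
st()
c=cam('side');crop(c,'s13',275,160,65,75,8)
c=cam('scene');crop(c,'c13',295,160,70,70,8)
```

```text
t 13.12 p [0.5874 0.0953 0.1275] yaw 2.9168 z [ 0.001  0.    -1.   ] F [ 0.1  0.  -3. ] T [ 0.01  0.02 -0.02] op 0.173 j [ 0.14  0.45  1.69 -0.    0.99 -1.2 ]
```

View pics/s13.png

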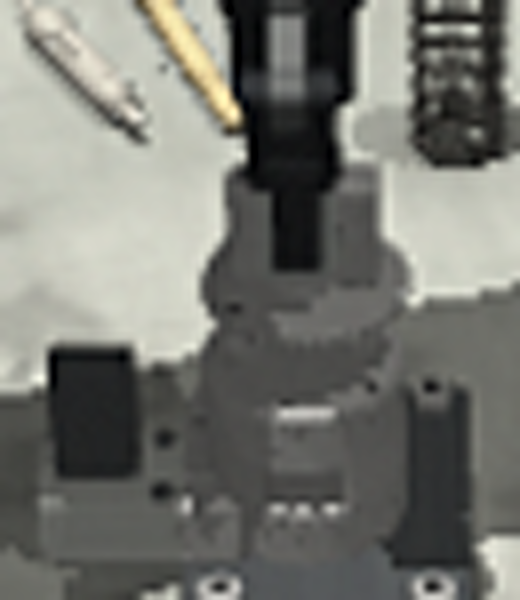

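View pics/c13.png

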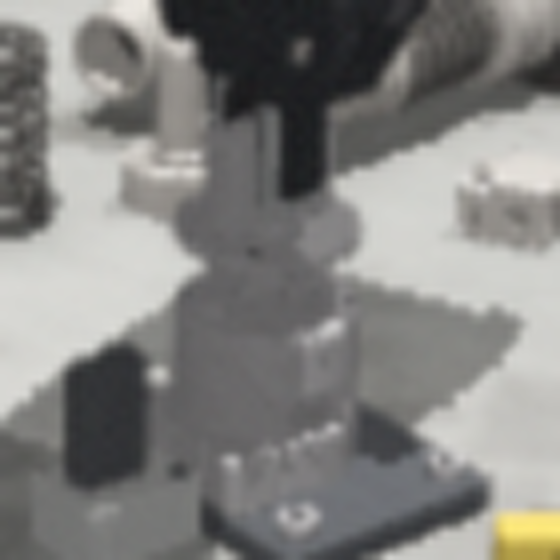

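Request:
arm_command(targets=[0,0,0,0.07,-0.09,0,0,0,0,0,0.07,-0.09,0.3,0,0,0,0,0.07,-0.09,0.6,0,0,0,0,0.07,-0.09,0.9,0,0,0,0,0.07,-0.09,1.1,0])

```text
t: 13.85
ee_pos: [0.586, 0.0943, 0.1158]
tool_rot: [-0.0, 0.112, 0.994, -0.0]
ft_force: [-0.8, -0.9, 2.0]
opening: 0.177
```

Run:
```python
from h import *
st()
c=cam('side');crop(c,'s14',275,160,65,75,8)
```

```text
t 13.85 p [0.586  0.0943 0.1158] yaw 2.917 z [-0.001 -0.001 -1.   ] F [-0.8 -0.9  2. ] T [-0.31  0.22  0.01] op 0.177 j [ 0.14  0.46  1.71 -0.    0.97 -1.21]
```

View pics/s14.png

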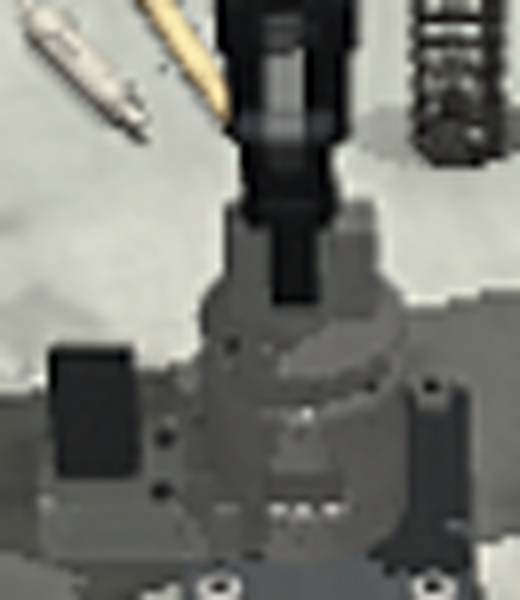

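Request:
arm_command(targets=[0,0,0,0,0,0.3,0,0,0,0,0,0,0.6,0,0,0,0,0,0,0.8,0,0,0,0,0,0,0.8,0])

```text
t: 14.4
ee_pos: [0.5861, 0.0943, 0.1083]
tool_rot: [-0.0, 0.112, 0.994, -0.0]
ft_force: [-2.3, -3.9, 4.0]
opening: 0.176
```

Run:
```python
from h import *
st()
c=cam('side');crop(c,'s15',275,160,65,75,8)
```

```text
t 14.4 p [0.5861 0.0943 0.1083] yaw 2.917 z [-0.    -0.001 -1.   ] F [-2.3 -3.9  4. ] T [-0.77  0.57  0.01] op 0.176 j [ 0.14  0.47  1.72 -0.    0.95 -1.21]
```

View pics/s15.png

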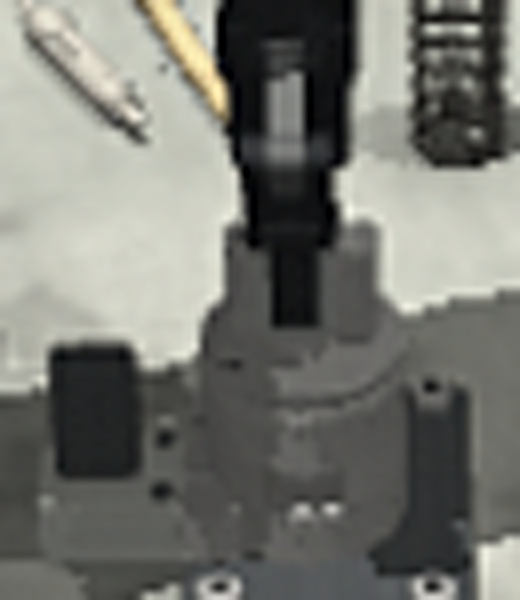

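Request:
arm_command(targets=[0,0,0,0.02,-0.04,0.1,0,0,0,0,0.02,-0.04,0.2,0,0,0,0,0.02,-0.04,0.25,0,0,0,0,0.02,-0.04,0.25,0])

```text
t: 14.95
ee_pos: [0.5861, 0.0942, 0.1071]
tool_rot: [0.0, 0.112, 0.994, 0.0]
ft_force: [-5.0, -3.4, 11.6]
opening: 0.17
```

Run:
```python
from h import *
st()
```

```text
t 14.95 p [0.5861 0.0942 0.1071] yaw 2.9168 z [ 0.001 -0.    -1.   ] F [-5.  -3.4 11.6] T [-0.74  0.87  0.  ] op 0.17 j [ 0.14  0.47  1.72 -0.    0.95 -1.21]
```

Request:
arm_command(targets=[0,0,0.12,0.02,-0.02,0,0,0,0,0.27,0.02,0,0,0,0,0,0.42,0.02,0,0,0,0,0,0.57,0.02,0.01,0,0,0,0,0.72,0.02,0.02,0,0])

```text
t: 15.58
ee_pos: [0.5869, 0.0947, 0.1071]
tool_rot: [0.001, 0.457, 0.889, 0.001]
ft_force: [-2.4, -3.3, 10.1]
opening: 0.177
```

Run:
```python
from h import *
st()
c=cam('side');crop(c,'s16',275,160,65,75,8)
c=cam('wrist');crop(c,'w16',150,100,340,250,2.3)
```

```text
t 15.57 p [0.5869 0.0947 0.1071] yaw 2.1925 z [ 0.003  0.    -1.   ] F [-2.4 -3.3 10.1] T [-0.66  0.58  0.09] op 0.177 j [ 0.14  0.47  1.72 -0.    0.94 -0.48]
```

View pics/s16.png

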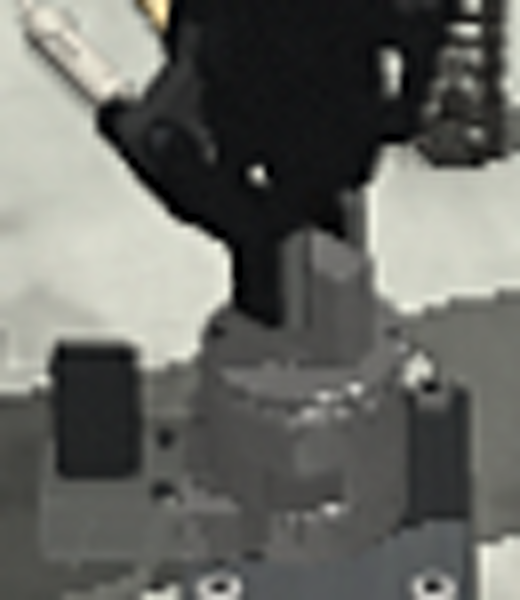

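View pics/w16.png

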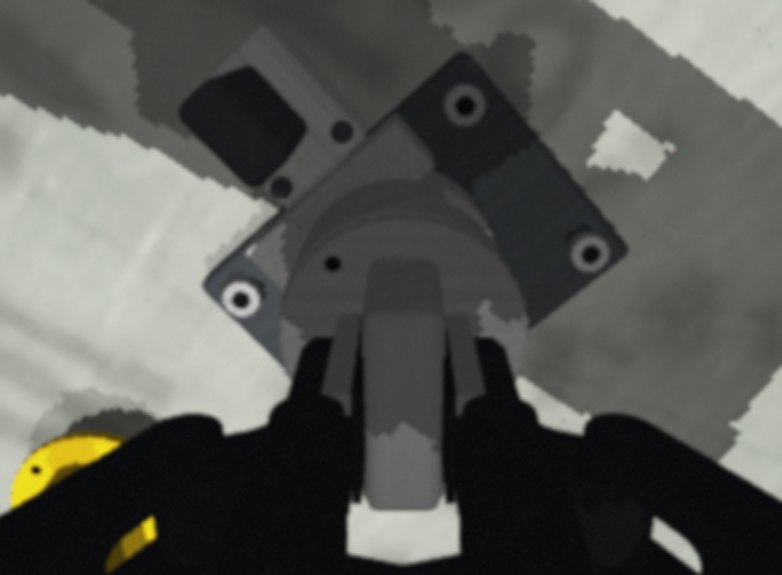

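Request:
arm_command(targets=[0,0,0.15,0,0,0,0,0,0,0.3,0,0,0,0,0,0,0.45,0,0,0,0,0,0,0.58,0,0,0,0,0,0,0.65,0,0,0,0,0,0,0.65,0,0,0,0])

```text
t: 16.42
ee_pos: [0.5873, 0.0949, 0.1072]
tool_rot: [0.001, 0.716, 0.698, 0.002]
ft_force: [-1.1, -2.3, 9.9]
opening: 0.178
```

Run:
```python
from h import *
st()
```

```text
t 16.43 p [0.5873 0.0949 0.1072] yaw 1.5464 z [ 0.004  0.001 -1.   ] F [-1.1 -2.3  9.9] T [-0.46  0.44 -0.01] op 0.178 j [0.14 0.47 1.72 0.   0.94 0.16]
```

Request:
arm_command(targets=[0,0,0.04,0,0,0,0,0,0,0.08,0,0,0,0,0,0,0.08,0,0,0,0])

```text
t: 16.8
ee_pos: [0.5868, 0.0951, 0.1071]
tool_rot: [0.001, 0.742, 0.67, 0.001]
ft_force: [-1.5, -1.4, 9.2]
opening: 0.176
```

Run:
```python
from h import *
st()
c=cam('wrist');crop(c,'w17',150,60,340,280,2.1)
c=cam('side');crop(c,'s17',275,160,65,75,8)
```

```text
t 16.8 p [0.5868 0.0951 0.1071] yaw 1.4687 z [ 0.003  0.001 -1.   ] F [-1.5 -1.4  9.2] T [-0.32  0.63  0.6 ] op 0.176 j [0.14 0.47 1.72 0.   0.94 0.24]
```

View pics/w17.png

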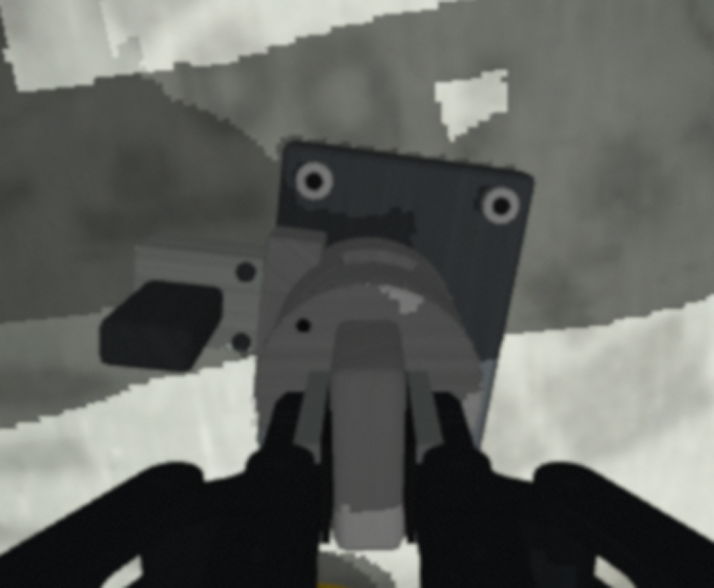

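View pics/s17.png

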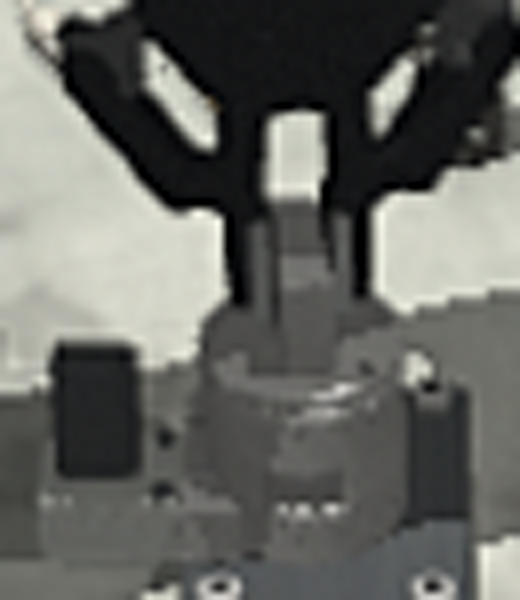

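Request:
arm_command(targets=[0,0,0.03,0,0,0.1,0,0,0,0.03,0,0,0.15,0,0,0,0.03,0,0,0.15,0,0,0,0.03,0,0,0.15,0])

```text
t: 17.4
ee_pos: [0.5869, 0.0951, 0.1071]
tool_rot: [0.001, 0.752, 0.66, 0.002]
ft_force: [-5.9, -1.9, 16.7]
opening: 0.179
```

Run:
```python
from h import *
st()
c=cam('wrist');crop(c,'w18',150,60,340,280,2.1)
g=lambda u,v,z:onz(c,150+u/2.1,60+v/2.1,z)
c2=cam('scene');crop(c2,'c18',280,150,90,90,6.5)
```

```text
t 17.4 p [0.5869 0.0951 0.1071] yaw 1.4407 z [ 0.004  0.    -1.   ] F [-5.9 -1.9 16.7] T [-0.28  1.13  1.1 ] op 0.179 j [ 0.14  0.47  1.72 -0.    0.94  0.27]
```

View pics/w18.png

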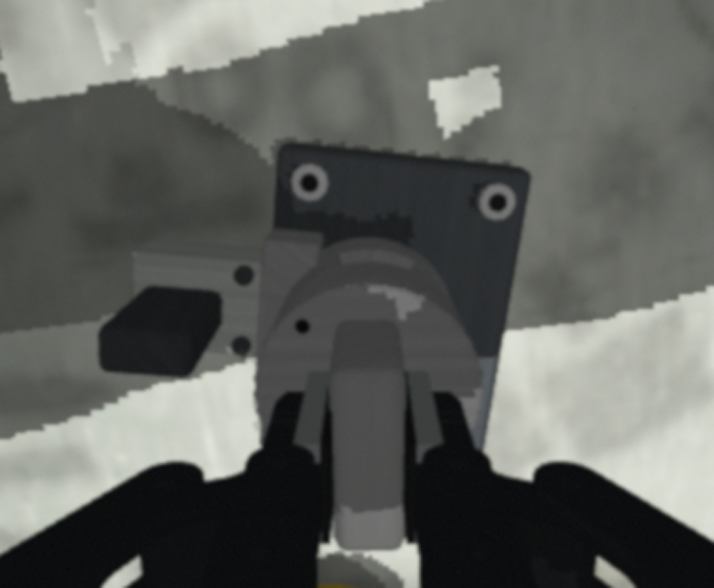

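View pics/c18.png

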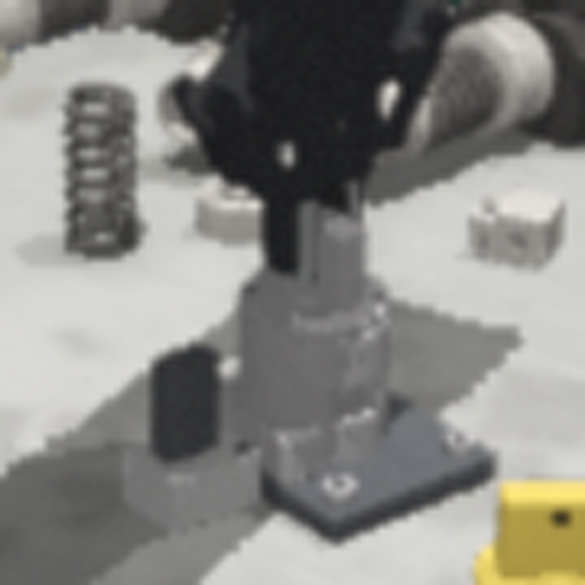

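Run:
```python
from h import *
st()
c=cam('wrist'); g=lambda u,v,z:onz(c,150+u/2.1,60+v/2.1,z)
y=lambda d:np.arctan2(d[1],d[0])
a=y(g(498,203,.014)-g(309,183,.014)); print("block x yaw?",a)
b=y(g(368.5,372,.111)-g(369.,545,.111)); print("bar yaw",b,"turned deg",np.degrees((a+np.pi-b)))
print(g(368.5,372,.111),g(369,545,.111), np.linalg.norm(g(368.5,372,.111)-g(369,545,.111)))
```

```text
t 17.5 p [0.5869 0.0951 0.1071] yaw 1.4408 z [ 0.004  0.    -1.   ] F [-5.  -2.  17.4] T [-0.28  1.19  1.09] op 0.176 j [ 0.14  0.47  1.72 -0.    0.94  0.27]
block x yaw? -0.23685698603235664
bar yaw 1.4426714899936284 turned deg 83.77010675167199
[0.5898608  0.11578744 0.111     ] [0.58462121 0.07511703 0.111     ] 0.041006531433708915
```

```bash
python3 -c "
from h import *
from bench import ticket
print(ticket.hand_in());st()"
```

```text
the job is handed in; nothing more can be done
None
the job is handed in; nothing more can be done
```

I handed the job in at about 17.5 s: the gauge is in the window, and the cap is turned to its stop, pressed down and still gripped.

- **Gauge:** I slid it along the bench into the window until the foot met the block. A further 3 mm of commanded push moved it only 0.2 mm, and the push-back rose to about 17 N. I released it there. It sits about 2 mm off-centre sideways by the camera, inside the window's 3 mm clearance, and the later pictures show it still in place.
- **Cap:** I took the grey cap by its bar, lowered its ears through the slots and pressed it down to a stem height of about 56 mm. I then turned it clockwise.
- **Stop:** The camera shows about 84° turned and the tool turned about 85°, against the nominal 80°. I put the extra 4–5° down to twist in the grip and measurement error. The resisting torque rose from about zero to 1.1 N m over the last 0.1 rad, so I read it as being at the stop.
- **Press:** In the last check before hand-in, the arm was pressing with about 17 N. The height did not change as I pressed harder, so the flange is on the rim.

I did not touch the yellow cap or the other parts. I could not see the plunger's position, so I have not confirmed that it rests on the blade.

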